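# Shut the nut tubs and stock the display bays

## Robot

A 6-joint arm with a two-finger parallel gripper is mounted at the origin on the work surface. World frame = base frame: x ahead of the robot, y to its left, z up, the work surface at z = 0. Lengths are in m, angles in rad, forces in N, time in s.
With the tool pointing down it reaches from about 0.35 to 0.975 m from the base axis. Payload 4.9 kg.
Tool frame: the origin (TCP) lies between the finger pads; the fingertips stand 14 mm ahead of it and the grasp point (between the pads) lies 5 mm behind it (manip.finger_overhang is the distance from the TCP to the fingertips, in m); z points along the fingers, y is the line along which they close (so a half turn about z gives the same grasp; the last joint's range is limited). The gripper opens to 85 mm and grips with 20 to 120 N. Pads are 22 mm wide; open, the fingers measure 114 mm over their backs; the gripper's body (76 mm by 85 mm) begins 54 mm behind the grasp point. The pads swing forward as they close: fully open they stand 13 mm farther back than shut.
Start: joints at [1.028, 0.053, 1.613, -0, 1.476, -0.119], TCP at [0.257, 0.57, 0.223] pointing down, gripper open.
Joint ranges: [-3.01, 3.01], [-1.01, 2.22], [0.06, 2.58], [-1.02, 4.17], [0.09, 2.62], [-3.14, 3.14]. Speed limits (rad/s): [2.57, 2.57, 3.14, 3.14, 3.14, 3.14].

## Interface

Orientations are given as a unit quaternion [w, x, y, z].
In Python, from plant import manip, grab_frame gives the robot as it stands.
- The arm moves only by the tool servo_tool, never from a script. Its argument "deltas" is a list that holds one entry, the list of rows, each a list of 5 numbers: the opening in per cent of the stroke, from 0 (shut) to 100 (fully open), then the shift along the world's x, y, z in m, then the turn about the world's z in degrees. A call has exactly 8 rows; each row shifts and turns the commanded pose from where the row before left it; what a row does not reach is not made up. A row lasts 1/10 s, in which the tool goes at most 50 mm and 8.59 degrees, less where a joint would pass 70% of its speed; a pose out of reach is approached as far as the arm can. A call is refused whole if a number of a shift passes 0.05 or a number of a turn 8.59, either way. A call with a gripper value outside its range is refused whole. The fingers move at their own pace and stop on an object; the grip force is fixed at half the most. Time passes only in rows, so rows that do not move let the fingers close, or fill a call up. It gives the time, the measured TCP pose, the force, the opening and the grip force at its end, in the units of the state.
- manip.state(): the state, without advancing time (a new reading comes with each control period).
- grab_frame(name): name is "scene" or "top"; returns a dict with "pixels" (400x640x3 uint8, red, green, blue), "z_map" (400x640 float32, m along the optical axis (not along the pixel's ray), 0 where there is no reading), "fx", "fy", "cx", "cy" (pixels), "rvec" (rotation vector, rad) and "tvec" (3), from world to camera coordinates, as OpenCV has them. Camera axes: x right, y down, z forward; pixel columns grow to the right and rows downward; lengths in m; the calibration is good to about 2 mm. A picture is of the moment at which its call begins.
- manip.job_done(): hands the job in; it is judged then, once.
The state is a dict: "time": time; "joint_pos": joint angles; "joint_vel": joint speeds; "joint_efforts": joint torques, N m; "tool_pos": TCP position; "tool_rot": TCP orientation; "contact_force": force on the tool from outside, world axes, zero at the start; "ft_torque": the same for the moment, N m; "gripper_width": opening from 0.0 (shut) to 1.0 (fully open); "grasp_force": force on a finger pad.
Only numpy, scipy, OpenCV 4.12 (cv2) and the standard library are available. Lean on these libraries where they do the work, as an engineer would, in place of code of your own. Each camera call takes 0.05 s, during which the arm holds its last target. There are 200 camera calls.

## Task

First fold the lids of both nut tubs fully shut, while the tubs are still out on the counter. Then slide each tub under the price rail of the bay of its own colour, all the way to the back stop. Keep the tubs upright, and leave the round tubs and the scoop where they are.

Things in the scene. Friction and masses are not known exactly. Their poses are not given: they have to be found in the camera images.
- green_tub_mid (a point): clear rectangular tub of pistachios with green rim, 90 mm long (its x), 66 mm wide (its y), 40 mm tall without the lid, about 0.38 kg, contents fixed. The point is the centre of the tub body, 20 mm above its underside. Axes: x towards the hinge end, z up. Loose on the counter.
- green_hinge (a point): middle of the green tub's lid hinge, at the tub's +x end on its top edge (45 mm along the tub's +x and 20 mm up from the tub's centre point). The hinge line runs along the tub's y. Axes as the tub's.
- green_lid (a joint): angle of the green-framed clear lid about its hinge: 0 = folded shut, lying flat on the tub; 1.57 = standing upright; larger = leaning back beyond the hinge end. Lid 88 mm long, 62 mm wide, 6 mm thick; stiff hinge: it stays where it is left, under 1 N at its free edge turns it. Closed, the tub is 46 mm tall.
- green_lid_edge (a point): middle of the free edge of the green lid, 89 mm from the hinge.
- green_bay: fixed grey display bay with green price rail, for the green tub; origin on the counter mid-bay. A channel along its x, open at its -x end (mouth at x = -40 mm), no floor; side walls 60 mm tall, 6 mm thick, 76 mm apart; back stop's inner face at x = +35 mm. A tub fully home touches the stop: its centre at x = -10 mm, its rear end standing 15 mm out of the mouth.
- green_rail (a point): middle of the green price rail that bridges the mouth of the green bay, 12 mm thick along the bay's x, its underside 52 mm and its top 66 mm above the counter, so that only a closed tub slides under. The point is 34 mm from the bay's origin towards the mouth, 59 mm up. Axes as the bay's.
- orange_tub_mid (a point): clear rectangular tub of pecans with orange rim, 90 mm long (its x), 66 mm wide (its y), 40 mm tall without the lid, about 0.38 kg, contents fixed. The point is the centre of the tub body, 20 mm above its underside. Axes: x towards the hinge end, z up. Loose on the counter.
- orange_hinge (a point): middle of the orange tub's lid hinge, at the tub's +x end on its top edge (45 mm along the tub's +x and 20 mm up from the tub's centre point). The hinge line runs along the tub's y. Axes as the tub's.
- orange_lid (a joint): angle of the orange-framed clear lid about its hinge: 0 = folded shut, lying flat on the tub; 1.57 = standing upright; larger = leaning back beyond the hinge end. Lid 88 mm long, 62 mm wide, 6 mm thick; stiff hinge: it stays where it is left, under 1 N at its free edge turns it. Closed, the tub is 46 mm tall.
- orange_lid_edge (a point): middle of the free edge of the orange lid, 89 mm from the hinge.
- orange_bay: fixed grey display bay with orange price rail, for the orange tub; origin on the counter mid-bay. A channel along its x, open at its -x end (mouth at x = -40 mm), no floor; side walls 60 mm tall, 6 mm thick, 76 mm apart; back stop's inner face at x = +35 mm. A tub fully home touches the stop: its centre at x = -10 mm, its rear end standing 15 mm out of the mouth.
- orange_rail (a point): middle of the orange price rail that bridges the mouth of the orange bay, 12 mm thick along the bay's x, its underside 52 mm and its top 66 mm above the counter, so that only a closed tub slides under. The point is 34 mm from the bay's origin towards the mouth, 59 mm up. Axes as the bay's.
- walnut_tub: round closed tub of walnuts, 94 mm across, 50 mm tall, origin under its centre; to be left alone
- raisin_tub: round closed tub of dark raisins, 94 mm across, 50 mm tall, origin under its centre; to be left alone
- scoop: steel nut scoop with black handle lying on the counter, 160 mm long, 20 mm tall; origin where handle meets pan, pan to its +x; to be left alone
- green_tub: the green tub again, origin at the centre of its underside
- orange_tub: the orange tub again, origin at the centre of its underside

How it is judged:
By the outcome, as a careful person would: the job done as asked, in the order asked, and still so for the second after the job is handed in, with the robot touching nothing.
It also fails if it takes over 72 s, if anything falls off the work surface, if the arm or the gripper's body presses on something with over 40 N, if the wrist force passes 120 N, or if a joint passes its speed limit or range.

## Working session

There is one attempt and no reset: what is moved stays moved. The work goes in short steps, Python scripts to look and compute and a tool call to move; the robot and the scene stay as the last step left them, time stands still between calls to the robot, and variables do not carry over. Pictures are saved under pics/ and viewed, at most 10 in all, crops included, and the job is handed in when it is done.

Besides the shell and the picture viewer there is one more tool, called after ">>>" by a JSON object that holds its "method" and its "body". servo_tool: Moves the arm, as the interface text tells. Its arguments: {"type":"object","properties":{"deltas":{"type":"array"}},"required":["deltas"]}

```bash
ls; mkdir -p pics
cat > h.py <<'E'
import numpy as np, cv2
from plant import manip, grab_frame
def grab(n,save=None):
    f=grab_frame(n)
    if save: cv2.imwrite('pics/'+save,cv2.cvtColor(f['pixels'],cv2.COLOR_RGB2BGR))
    R=cv2.Rodrigues(np.array(f['rvec'],float))[0]; t=np.array(f['tvec'],float).ravel()
    z=f['z_map']; v,u=np.mgrid[:400,:640]
    pc=np.stack([(u-f['cx'])/f['fx']*z,(v-f['cy'])/f['fy']*z,z],-1)
    f['xyz']=(pc-t)@R; f['R']=R;f['t']=t; f['ok']=z>0
    f['hsv']=cv2.cvtColor(f['pixels'],cv2.COLOR_RGB2HSV)
    return f
E
python3 - <<'E'
from h import *
a=grab('top','t0.png');b=grab('scene','s0.png')
for f in(a,b): print(-f['R'].T@f['t'],f['fx'])
np.savez('f0.npz',tx=a['xyz'],th=a['hsv'],tok=a['ok'],sx=b['xyz'],sh=b['hsv'],sok=b['ok'])
print(manip.state())
E
```

```text
pics
[0.38217326 0.01806312 1.12965437] 397.72416105747374
[ 1.31170791 -0.24885887  0.55586742] 374.03858925134205
{'time': 0.1, 'joint_pos': array([ 1.02798953e+00,  5.32716353e-02,  1.61414909e+00,  5.02274012e-06,
        1.47603015e+00, -1.19018018e-01]), 'joint_vel': array([-2.26306423e-03,  3.77893645e-04, -4.40803642e-03, -2.05262853e-03,
       -1.00610070e-05,  1.51166916e-03]), 'joint_efforts': array([ 1.70484527e-04, -3.94905603e+01, -3.71364462e+01, -1.16907686e-04,
        3.87044114e-03,  1.00701374e-05]), 'tool_pos': array([0.25671584, 0.56920419, 0.22210243]), 'tool_rot': array([-3.04238352e-04,  2.10312439e-01,  9.77633783e-01, -8.77891922e-04]), 'contact_force': array([ 0.76196308, -0.22957783, -0.09537327]), 'ft_torque': array([-0.00726976, -0.01865267,  0.07579993]), 'grasp_force': 0.0, 'gripper_width': 1.003019360018061}
```

```bash
sleep 1
```

```text
(no output)
```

View pics/t0.png

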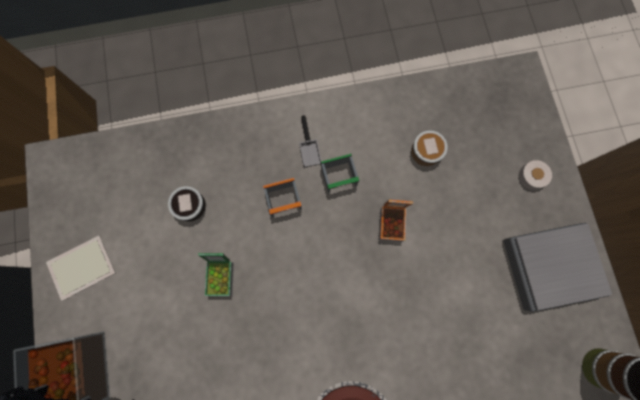

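View pics/s0.png

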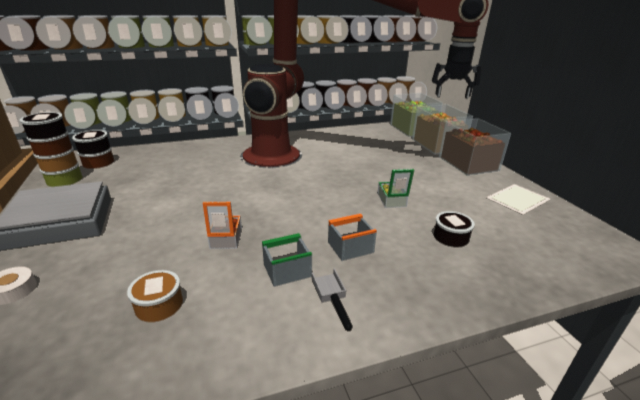

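The top view shows the green tub at (218,278) with its lid at (215,258), and the orange tub at (393,222) with its lid at (400,203). The orange bay is at (283,197) and the green bay at (340,172). The raisin tub is at (185,203), the walnut tub at (430,146) and the scoop at (308,145).

Run:
```python
import numpy as np, cv2
d=np.load('f0.npz')
boxes={'t':{'gt':(195,245,240,305),'ot':(370,415,190,245),'ob':(258,305,170,220),'gb':(315,362,148,198)},
 's':{'gt':(372,168,420,212),'ot':(198,195,248,250),'ob':(322,210,380,262),'gb':(255,230,318,288)}}
for c in 'ts':
  X,H,ok=d[c+'x'],d[c+'h'],d[c+'ok']
  for n,b in boxes[c].items():
    m=np.zeros(ok.shape,bool)
    m[b[1]:b[3],b[0]:b[2]]=1
    if c=='t': m[:]=0; m[b[2]:b[3],b[0]:b[1]]=1
    h=H[...,0]; s=H[...,1];v=H[...,2]
    col=((h>55)&(h<80)&(s>150)&(v>40)) if n[0]=='g' else ((h<14)&(s>170)&(v>110))
    mm=m&ok&col
    nl,L,st,_=cv2.connectedComponentsWithStats(mm.astype(np.uint8))
    print(c,n)
    for i in range(1,nl):
      if st[i,4]<12: continue
      p=X[L==i]; r=cv2.minAreaRect(p[:,:2].astype(np.float32)*1000)
      print('  n',st[i,4],st[i,:4],'mean',p.mean(0).round(3),'z',np.percentile(p[:,2],[5,50,95]).round(3),'rect',np.round(r[0],0),np.round(r[1],0),round(r[2],1))
    mm=m&ok&(X[...,2]>.03)
    if c=='t' : 
      p=X[mm]; r=cv2.minAreaRect(p[:,:2].astype(np.float32)*1000); print('  all>.03',len(p),np.round(r[0],0),np.round(r[1],0),round(r[2],1),p[:,2].max())
```

```text
t gt
  all>.03 936 [454. 274.] [ 68. 105.] 79.1 0.13364331972657528
t ot
  n 12 [382 217   2   7] mean [ 0.515 -0.195  0.037] z [0.028 0.04  0.043] rect [ 515. -196.] [ 5. 17.] 76.7
  all>.03 801 [ 504. -223.] [68. 95.] 73.7 0.1353874920471633
t ob
  n 46 [265 179  28   8] mean [0.668 0.068 0.067] z [0.064 0.067 0.07 ] rect [668.  68.] [ 5. 77.] 3.7
  n 106 [270 203  30  11] mean [0.596 0.065 0.067] z [0.064 0.067 0.071] rect [596.  64.] [11. 82.] 3.8
  all>.03 459 [631.  65.] [82. 88.] 4.2 0.0730516619533258
t gb
  all>.03 506 [ 670. -105.] [83. 89.] 3.9 0.07244888806529805
s gt
  n 71 [388 171  21  25] mean [0.497 0.255 0.073] z [0.044 0.062 0.126] rect [500. 264.] [58. 15.] 79.7
  n 12 [409 170   4   7] mean [0.51  0.288 0.12 ] z [0.109 0.122 0.127] rect [511. 287.] [ 5. 12.] 10.5
s ot
  n 356 [203 202  36  34] mean [ 0.542 -0.229  0.082] z [0.038 0.079 0.128] rect [ 505. -223.] [62. 98.] 74.9
s ob
  n 195 [329 214  33  12] mean [0.599 0.063 0.062] z [0.056 0.064 0.067] rect [564.  97.] [ 60. 170.] 44.4
  n 119 [342 230  34  10] mean [0.659 0.07  0.057] z [0.    0.064 0.067] rect [626.  64.] [95. 87.] 4.7
s gb
  n 215 [263 234  37  13] mean [ 0.638 -0.108  0.063] z [0.057 0.064 0.067] rect [ 636. -109.] [14. 85.] 5.7
  n 113 [272 253  39  11] mean [ 0.707 -0.104  0.065] z [0.063 0.065 0.067] rect [699. -91.] [ 50. 101.] 39.5
```

Run:
```python
import numpy as np, cv2
d=np.load('f0.npz')
X,ok=d['tx'],d['tok']
for n,b in {'gt':(190,245,235,310),'ot':(365,420,185,255)}.items():
  m=np.zeros(ok.shape,bool); m[b[2]:b[3],b[0]:b[1]]=1; m&=ok
  p=X[m&(X[...,2]>.034)&(X[...,2]<.046)]; r=cv2.minAreaRect(p[:,:2].astype(np.float32)*1000); print(n,'rim',len(p),r)
  q=X[m&(X[...,2]>.06)]
  a=np.deg2rad(r[2]-90 if r[1][1]>r[1][0] else r[2]); e=np.array([np.cos(a),np.sin(a)]);f=np.array([-e[1],e[0]])
  print(' yaw',np.rad2deg(a),'rim along',np.percentile(p[:,:2]@e,[0,2,98,100]).round(4),'across',np.percentile(p[:,:2]@f,[0,2,98,100]).round(4))
  for z0 in np.arange(.05,.14,.01):
    k=X[m&(abs(X[...,2]-z0)<.005)]
    if len(k)>3: print('  z',z0.round(3),len(k),'along',np.percentile(k[:,:2]@e,[5,50,95]).round(4),'across',np.percentile(k[:,:2]@f,[5,95]).round(4))
  low=X[m&(X[...,2]>.01)]; print(' low along',(low[:,:2]@e).min().round(4))
```

```text
gt rim 542 ((446.50604248046875, 275.9036560058594), (67.2812271118164, 89.6510009765625), 79.09235382080078)
 yaw -10.907646179199219 rim along [0.3414 0.3415 0.4285 0.4311] across [0.3218 0.3225 0.3877 0.3891]
  z 0.05 32 along [0.3602 0.4309 0.432 ] across [0.3241 0.3829]
  z 0.06 25 along [0.4327 0.4329 0.433 ] across [0.3256 0.383 ]
  z 0.07 17 along [0.4347 0.4347 0.4348] across [0.3288 0.3792]
  z 0.08 10 along [0.4345 0.4346 0.4383] across [0.3238 0.381 ]
  z 0.09 26 along [0.4361 0.4364 0.4385] across [0.3246 0.3804]
  z 0.1 25 along [0.438  0.4382 0.4404] across [0.3252 0.3829]
  z 0.11 17 along [0.4378 0.4399 0.4406] across [0.3249 0.378 ]
  z 0.12 13 along [0.4396 0.4398 0.4454] across [0.3248 0.383 ]
  z 0.13 77 along [0.4412 0.4438 0.4464] across [0.3249 0.3836]
 low along 0.3407
ot rim 483 ((504.2500915527344, -222.3956298828125), (66.8534164428711, 95.21775817871094), 74.56160736083984)
 yaw -15.438392639160156 rim along [0.4976 0.4986 0.587  0.5929] across [-0.1136 -0.1121 -0.0473 -0.0467]
  z 0.05 25 along [0.5752 0.5875 0.5883] across [-0.1055 -0.0502]
  z 0.06 15 along [0.5867 0.5874 0.5908] across [-0.1088 -0.0496]
  z 0.07 11 along [0.5863 0.5868 0.587 ] across [-0.1034 -0.0608]
  z 0.08 15 along [0.5852 0.5859 0.5874] across [-0.1089 -0.0494]
  z 0.09 15 along [0.5849 0.5856 0.5874] across [-0.1036 -0.0501]
  z 0.1 15 along [0.5844 0.5848 0.5853] across [-0.1078 -0.0528]
  z 0.11 15 along [0.5835 0.5845 0.5865] across [-0.1068 -0.0497]
  z 0.12 15 along [0.5827 0.5832 0.5874] across [-0.1049 -0.0493]
  z 0.13 59 along [0.5823 0.5849 0.5879] across [-0.1069 -0.0536]
 low along 0.4975
```

>>> {"method": "servo_tool", "body": {"deltas": [[[0,0.03,-0.033,0,1.7],[0,0.03,-0.033,0,1.7],[0,0.03,-0.033,0,1.7],[0,0.03,-0.033,0,1.7],[0,0.03,-0.033,0,1.7],[0,0.03,-0.033,0,1.7],[0,0.03,-0.033,0,1.7],[0,0.03,-0.033,0,1.7]]]}}

```text
time: 0.9
tool_pos: [0.4977, 0.3041, 0.2227]
tool_rot: [-0.0, 0.092, 0.996, -0.0]
contact_force: [0.9, -0.2, 0.2]
gripper_width: 0.002
grasp_force: 0.0
```

>>> {"method": "servo_tool", "body": {"deltas": [[[0,0.026,-0.024,0,0],[0,0.026,-0.024,0,0],[0,0,0,-0.032,0],[0,0,0,-0.032,0],[0,0,0,-0.032,0],[0,0,0,0,0],[0,0,0,0,0],[0,0,0,0,0]]]}}

```text
time: 1.7
tool_pos: [0.5503, 0.2582, 0.1296]
tool_rot: [0.002, 0.093, 0.996, 0.001]
contact_force: [0.7, -1.0, 0.7]
gripper_width: -0.0
grasp_force: 0.0
```

Run:
```python
from h import *
f=grab('scene')
im=cv2.cvtColor(f['pixels'],cv2.COLOR_RGB2BGR)[100:230,300:500]
cv2.imwrite('pics/s1.png',cv2.resize(im,None,fx=4,fy=4)[:520,:800])
s=manip.state();print(s['tool_pos'],s['contact_force'])
```

```text
[0.55048279 0.25830746 0.12998608] [-0.48993852  0.66300277  0.25440657]
```

View pics/s1.png

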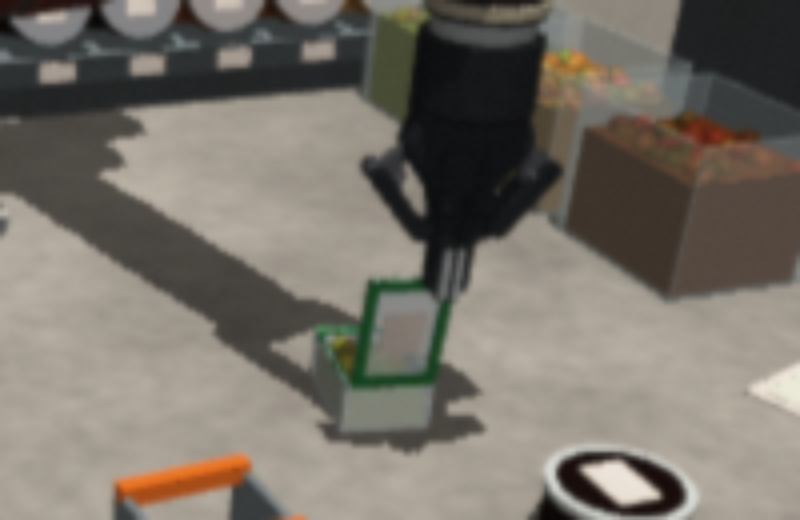

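>>> {"method": "servo_tool", "body": {"deltas": [[[0,-0.0214,0.0041,0,0],[0,-0.0214,0.0041,0,0],[0,-0.0128,0.0025,-0.0012,0],[0,-0.0128,0.0025,-0.0012,0],[0,-0.0116,0.0022,-0.0055,0],[0,-0.0116,0.0022,-0.0055,0],[0,-0.009,0.0017,-0.0094,0],[0,-0.009,0.0017,-0.0094,0]]]}}

```text
time: 2.55
tool_pos: [0.4386, 0.2787, 0.094]
tool_rot: [-0.0, 0.093, 0.996, -0.0]
contact_force: [0.1, -0.0, -0.3]
gripper_width: -0.001
grasp_force: 0.0
```

>>> {"method": "servo_tool", "body": {"deltas": [[[0,-0.0044,0.0008,-0.0088,0],[0,-0.0044,0.0008,-0.0088,0],[0,-0.002,0.0004,-0.0095,0],[0,-0.002,0.0004,-0.0075,0],[0,0,0,-0.002,0],[0,0,0,-0.001,0],[0,0,0,0,0],[0,0,0,0,0]]]}}

```text
time: 3.35
tool_pos: [0.4272, 0.2812, 0.058]
tool_rot: [0.0, 0.093, 0.996, 0.0]
contact_force: [0.3, 0.1, 0.7]
gripper_width: 0.001
grasp_force: 0.0
```

Run:
```python
from h import *
f=grab('scene')
im=cv2.cvtColor(f['pixels'],cv2.COLOR_RGB2BGR)[100:230,300:500]
cv2.imwrite('pics/s2.png',cv2.resize(im,None,fx=4,fy=4)[:520,:800])
s=manip.state();print(s['tool_pos'],s['contact_force'])
```

```text
[0.42712378 0.28124366 0.0579617 ] [-0.16525435  0.75476604 -0.45318095]
```

View pics/s2.png

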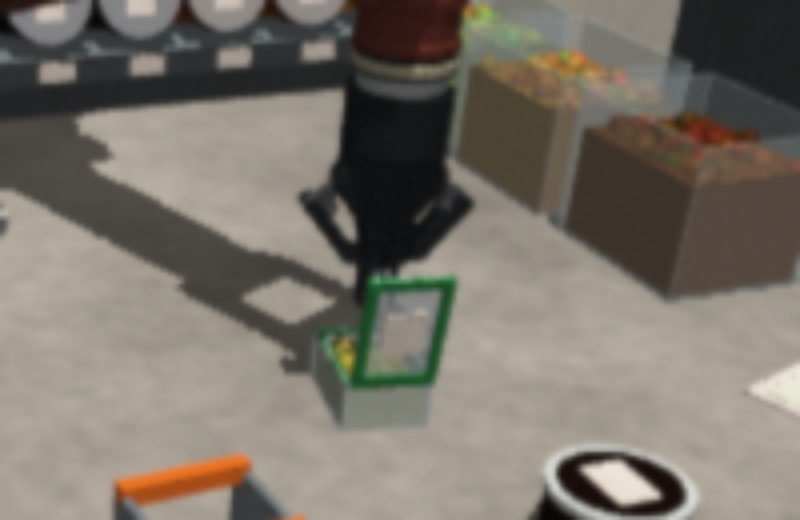

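The crop shows the lid still upright, with its top edge at about (410,280). The fingers now stand on the robot side of it, with the tip near (370,295). So the fingers passed over or through the lid, and I'll check the geometry.

Run:
```python
from h import *
f=grab('scene'); t=grab('top')
K=np.array([[f['fx'],0,f['cx']],[0,f['fy'],f['cy']],[0,0,1.]])
P=lambda p:cv2.projectPoints(np.array([p],float),np.array(f['rvec'],float),np.array(f['tvec'],float),K,None)[0].ravel()
for n,p in dict(tcp1=(.5503,.2582,.13),tip1=(.5503,.2582,.116),tcp2=(.4272,.2812,.058),tip2=(.4272,.2812,.044)).items():
  print(n,((P(p)-[300,100])*4).round(0))
X=t['xyz'];a=np.deg2rad(-10.9); e=np.array([np.cos(a),np.sin(a)]);g=np.array([-e[1],e[0]])
m=np.zeros((400,640),bool);m[235:310,190:245]=1;m&=t['ok']
for z0 in np.arange(.02,.15,.01):
    k=X[m&(abs(X[...,2]-z0)<.005)]
    if len(k)>3: print('  z',z0.round(3),len(k),'along',np.percentile(k[:,:2]@e,[5,50,95]).round(4),'across',np.percentile(k[:,:2]@g,[5,95]).round(4))
# scene cam: points on fingers: dark, near tool
S=f['xyz'];mm=f['ok']&(abs(S[...,0]-.43)<.03)&(abs(S[...,1]-.28)<.05)&(S[...,2]>.05)
s=S[mm];h=f['hsv'][mm]
for z0 in np.arange(.05,.2,.01):
    k=s[(abs(s[:,2]-z0)<.005)]
    if len(k)>3: print('  sc z',z0.round(3),len(k),'al',np.percentile(k[:,:2]@e,[5,50,95]).round(4),'ac',np.percentile(k[:,:2]@g,[5,95]).round(4))
```

```text
tcp1 [438. 306.]
tip1 [435. 325.]
tcp2 [368. 319.]
tip2 [366. 336.]
  z 0.02 31 along [0.3476 0.3835 0.4256] across [0.322  0.3231]
  z 0.03 163 along [0.3464 0.3994 0.4238] across [0.3222 0.3708]
  z 0.04 242 along [0.3492 0.4125 0.4286] across [0.3228 0.375 ]
  z 0.05 30 along [0.4181 0.4309 0.4323] across [0.3242 0.3829]
  z 0.06 22 along [0.4328 0.4329 0.4331] across [0.3338 0.3836]
  z 0.07 19 along [0.4326 0.4348 0.4374] across [0.3242 0.3788]
  z 0.08 12 along [0.4345 0.4346 0.4381] across [0.3256 0.3809]
  z 0.09 25 along [0.4363 0.4365 0.4385] across [0.3243 0.3802]
  z 0.1 26 along [0.438  0.4382 0.4401] across [0.3243 0.3794]
  z 0.11 15 along [0.4393 0.44   0.4432] across [0.3244 0.379 ]
  z 0.12 19 along [0.3711 0.4397 0.4444] across [0.3248 0.3822]
  z 0.13 75 along [0.4412 0.4439 0.4466] across [0.3278 0.3829]
  z 0.14 18 along [0.3584 0.3727 0.3895] across [0.3114 0.3261]
  sc z 0.08 7 al [0.3612 0.3725 0.3773] ac [0.3438 0.3468]
  sc z 0.09 10 al [0.3651 0.3737 0.3783] ac [0.3434 0.3473]
  sc z 0.1 27 al [0.3679 0.3753 0.3803] ac [0.3432 0.3701]
  sc z 0.11 47 al [0.3725 0.3789 0.3829] ac [0.3317 0.3826]
  sc z 0.12 93 al [0.3585 0.3785 0.3821] ac [0.3257 0.3906]
  sc z 0.13 87 al [0.3581 0.379  0.3856] ac [0.3174 0.4003]
  sc z 0.14 89 al [0.3633 0.3794 0.3866] ac [0.3109 0.4049]
  sc z 0.15 100 al [0.371  0.3792 0.386 ] ac [0.3121 0.4057]
  sc z 0.16 103 al [0.3693 0.3781 0.3883] ac [0.3098 0.4055]
  sc z 0.17 120 al [0.3678 0.3791 0.3887] ac [0.3154 0.392 ]
  sc z 0.18 93 al [0.3712 0.3786 0.3813] ac [0.3185 0.3919]
  sc z 0.19 27 al [0.3696 0.3775 0.3975] ac [0.3195 0.392 ]
  sc z 0.2 51 al [0.3666 0.3906 0.4015] ac [0.3202 0.3844]
```

>>> {"method": "servo_tool", "body": {"deltas": [[[0,0,0,0.04,0],[0,0,0,0.04,0],[0,0,0,0.04,0],[0,0.04,-0.0077,0,0],[0,0.04,-0.0077,0,0],[0,0.04,-0.0077,0,0],[0,0,0,0,0],[0,0,0,0,0]]]}}

```text
time: 4.3
tool_pos: [0.5468, 0.2577, 0.177]
tool_rot: [-0.001, 0.094, 0.996, -0.0]
contact_force: [-0.1, 0.8, 0.3]
gripper_width: 0.0
grasp_force: 0.0
```

Run:
```python
from h import *
f=grab('scene')
s=manip.state();p0=s['tool_pos'];print(p0,s['gripper_width'],getattr(manip,'finger_overhang',None),[a for a in dir(manip) if a[0]!='_'])
im=cv2.cvtColor(f['pixels'],cv2.COLOR_RGB2BGR)[80:230,320:480]
cv2.imwrite('pics/s3.png',cv2.resize(im,None,fx=4,fy=4))
S=f['xyz'];q=S-p0
mm=f['ok']&(abs(q[...,0])<.05)&(abs(q[...,1])<.06)&(S[...,2]>.05)
a=np.deg2rad(-10.9); e=np.array([np.cos(a),np.sin(a)]);g=np.array([-e[1],e[0]])
for z0 in np.arange(-.08,.08,.005):
    k=q[mm&(abs(q[...,2]-z0)<.0025)]
    if len(k)>1: print(z0.round(3),len(k),'al',np.percentile(k[:,:2]@e,[5,50,95]).round(4),'ac',np.percentile(k[:,:2]@g,[5,95]).round(4))
```

```text
[0.54609851 0.25796488 0.17708311] 0.0010809761962273894 0.014 ['IKError', 'finger_overhang', 'job_done', 'state']
-0.08 31 al [-0.0472 -0.0446 -0.0411] ac [-0.0281  0.0273]
-0.075 37 al [-0.0477 -0.0452 -0.0429] ac [-0.0293  0.0258]
-0.07 28 al [-0.0474 -0.0453 -0.0412] ac [-0.0278  0.0266]
-0.065 40 al [-0.0476 -0.0438 -0.0413] ac [-0.0305  0.026 ]
-0.06 24 al [-0.0454 -0.0424 -0.0402] ac [-0.0302  0.0254]
-0.055 36 al [-0.0434 -0.0412 -0.0389] ac [-0.0285  0.0254]
-0.05 37 al [-0.0483 -0.0421 -0.0384] ac [-0.0283  0.028 ]
0.01 10 al [0.0017 0.0116 0.0141] ac [-0.0064  0.0052]
0.015 19 al [0.0047 0.0116 0.0145] ac [-0.0125  0.0099]
0.02 23 al [-0.0009  0.0104  0.0139] ac [-0.0133  0.0118]
0.025 17 al [-0.0036  0.0091  0.014 ] ac [-0.0131  0.0115]
0.03 27 al [0.0002 0.0104 0.015 ] ac [-0.0132  0.0122]
0.035 22 al [0.0067 0.0104 0.0141] ac [-0.0133  0.0119]
0.04 26 al [-0.0029  0.0091  0.0145] ac [-0.0136  0.0112]
0.045 21 al [0.0072 0.0103 0.0157] ac [-0.0129  0.0094]
0.05 25 al [0.0063 0.0126 0.0158] ac [-0.0155  0.0204]
0.055 51 al [0.0009 0.0135 0.0159] ac [-0.0275  0.0268]
0.06 63 al [-0.0068  0.0134  0.0165] ac [-0.0314  0.0313]
0.065 66 al [-0.0063  0.0129  0.016 ] ac [-0.035  0.036]
0.07 57 al [-0.0061  0.0132  0.0177] ac [-0.0412  0.0375]
0.075 76 al [-0.0065  0.014   0.0209] ac [-0.0438  0.0439]
```

View pics/s3.png

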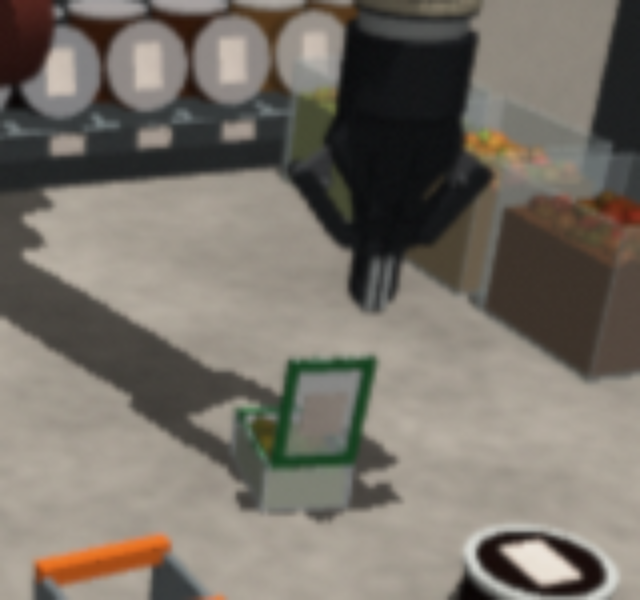

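The fingers clear the lid, with the tip at (372,305) and the lid top at (330,362). The depth map puts the shut fingertip about 9 mm above the reported TCP instead of 14 mm below it. The same depth map gives the rails and rims their true heights, so I'll use tip = TCP z + 9 mm.

>>> {"method": "servo_tool", "body": {"deltas": [[[0,0,0,-0.036,0],[0,0,0,-0.035,0],[0,-0.0194,0.0037,0,0],[0,-0.0194,0.0037,0,0],[0,-0.0128,0.0025,-0.0012,0],[0,-0.0128,0.0025,-0.0012,0],[0,-0.0116,0.0022,-0.0055,0],[0,-0.0116,0.0022,-0.0055,0]]]}}

```text
time: 5.15
tool_pos: [0.4584, 0.2752, 0.0932]
tool_rot: [0.001, 0.093, 0.996, 0.0]
contact_force: [0.8, 0.1, -0.2]
gripper_width: -0.001
grasp_force: 0.2
```

```bash
cat > tub.py <<'E'
from h import *
import sys
def prof(yaw,box):
  t=grab('top');X=t['xyz'];a=np.deg2rad(yaw); e=np.array([np.cos(a),np.sin(a)]);g=np.array([-e[1],e[0]])
  m=np.zeros((400,640),bool);m[box[2]:box[3],box[0]:box[1]]=1;m&=t['ok']
  for z0 in np.arange(.03,.14,.01):
    k=X[m&(abs(X[...,2]-z0)<.005)]
    if len(k)>3: print('  z',z0.round(3),len(k),'along',np.percentile(k[:,:2]@e,[5,50,95]).round(4),'across',np.percentile(k[:,:2]@g,[5,95]).round(4))
  s=manip.state();print(s['tool_pos'],s['contact_force'])
  return t
E
python3 -c "
from tub import *
prof(-10.9,(190,245,235,310))"
```

```text
z 0.03 83 along [0.3464 0.3755 0.4204] across [0.3221 0.3449]
  z 0.04 104 along [0.3467 0.3807 0.4281] across [0.3221 0.3383]
  z 0.05 62 along [0.4254 0.4307 0.4337] across [0.3258 0.3703]
  z 0.06 39 along [0.4195 0.4224 0.4252] across [0.3248 0.3637]
  z 0.1 5 along [0.3857 0.3877 0.3877] across [0.3242 0.339 ]
  z 0.11 17 along [0.3777 0.3851 0.3877] across [0.3246 0.3356]
  z 0.12 4 along [0.3801 0.3814 0.3826] across [0.3238 0.3331]
[0.45597321 0.27503688 0.09143814] [-1.08603584  1.77654167 -0.87519671]
```

>>> {"method": "servo_tool", "body": {"deltas": [[[0,-0.009,0.0017,-0.0094,0],[0,-0.009,0.0017,-0.0094,0],[0,-0.0044,0.0008,-0.0088,0],[0,-0.0044,0.0008,-0.0088,0],[0,-0.002,0.0004,-0.0095,0],[0,-0.002,0.0004,-0.0075,0],[0,0,0,-0.002,0],[0,0,0,0,0]]]}}

```text
time: 6.0
tool_pos: [0.4281, 0.2806, 0.0378]
tool_rot: [-0.001, 0.093, 0.996, -0.0]
contact_force: [-2.3, -1.0, 2.9]
gripper_width: 0.001
grasp_force: 1.5
```

>>> {"method": "servo_tool", "body": {"deltas": [[[0,0,0,-0.001,0],[0,0,0,-0.001,0],[0,0,0,-0.001,0],[0,0,0,0,0],[0,0,0,0,0],[0,0,0,0,0],[0,0,0,0,0],[0,0,0,0,0]]]}}

```text
time: 6.8
tool_pos: [0.4283, 0.2808, 0.0373]
tool_rot: [-0.001, 0.093, 0.996, -0.0]
contact_force: [-9.9, -4.4, 19.4]
gripper_width: 0.0
grasp_force: 9.7
```

```bash
python3 -c "
from tub import *
prof(-10.9,(190,245,235,310))"
```

```text
z 0.03 19 along [0.3435 0.3942 0.4186] across [0.3216 0.3231]
  z 0.04 124 along [0.3493 0.4046 0.4311] across [0.3224 0.3635]
  z 0.05 224 along [0.3499 0.4097 0.4284] across [0.325  0.3682]
  z 0.12 10 along [0.3582 0.3691 0.3801] across [0.3185 0.3238]
  z 0.13 17 along [0.3583 0.3632 0.38  ] across [0.3061 0.3164]
  z 0.14 57 along [0.3584 0.3703 0.3799] across [0.2955 0.3095]
[0.4282917  0.28084141 0.03729584] [-10.15651618  -3.9645984   19.06074513]
```

>>> {"method": "servo_tool", "body": {"deltas": [[[0,0,0,0.03,0],[0,0,0,0.045,0],[0,0,0,0.045,0],[0,0.013,-0.041,0.01,-0.4],[0,0.013,-0.041,0.01,-0.4],[0,0.013,-0.041,0.01,-0.4],[0,0.013,-0.041,0,-0.4],[0,0.013,-0.041,0,-0.4]]]}}

```text
time: 7.65
tool_pos: [0.494, 0.0738, 0.1851]
tool_rot: [0.001, 0.111, 0.994, 0.0]
contact_force: [0.9, 0.5, 0.0]
gripper_width: -0.001
grasp_force: 0.0
```

>>> {"method": "servo_tool", "body": {"deltas": [[[0,0.013,-0.041,0,-0.4],[0,0.013,-0.041,0,-0.4],[0,0.013,-0.041,0,-0.4],[0,0.013,-0.041,0,-0.4],[0,0.013,-0.041,0,-0.4],[0,0.013,-0.041,0,-0.4],[0,0.013,-0.041,0,-0.4],[0,0.013,-0.041,0,0]]]}}

```text
time: 8.45
tool_pos: [0.5976, -0.2544, 0.184]
tool_rot: [-0.0, 0.135, 0.991, 0.0]
contact_force: [1.0, 0.6, 0.1]
gripper_width: -0.001
grasp_force: 0.0
```

```bash
python3 -c "
from tub import *
prof(-10.9,(190,245,235,310))
t=prof(-15.7,(365,420,185,255))
cv2.imwrite('pics/t1.png',cv2.resize(cv2.cvtColor(t['pixels'],cv2.COLOR_RGB2BGR)[110:310,180:480],None,fx=2.6,fy=2.6))"
```

```text
z 0.03 28 along [0.3448 0.3822 0.42  ] across [0.3218 0.3233]
  z 0.04 266 along [0.3493 0.3807 0.4285] across [0.3227 0.3842]
  z 0.05 599 along [0.3443 0.386  0.4282] across [0.3261 0.3835]
[ 0.59839703 -0.26052119  0.18379315] [-2.96256571 -2.73405653  0.98149619]
  z 0.03 163 along [0.5062 0.5597 0.5835] across [-0.0827 -0.0446]
  z 0.04 239 along [0.5022 0.5404 0.5863] across [-0.0769 -0.0453]
  z 0.05 17 along [0.5715 0.5875 0.5885] across [-0.0855 -0.0467]
  z 0.06 10 along [0.5871 0.5877 0.5915] across [-0.0839 -0.0466]
  z 0.07 8 along [0.5864 0.5871 0.5875] across [-0.0741 -0.0524]
  z 0.08 8 along [0.5856 0.5863 0.5885] across [-0.0809 -0.0467]
  z 0.09 11 along [0.5854 0.5859 0.5877] across [-0.0746 -0.0468]
  z 0.1 6 along [0.5845 0.5852 0.5856] across [-0.0733 -0.0487]
  z 0.11 10 along [0.584  0.5846 0.5878] across [-0.0761 -0.0471]
  z 0.12 6 along [0.583  0.5838 0.5883] across [-0.054 -0.047]
  z 0.13 30 along [0.5831 0.5855 0.5887] across [-0.0736 -0.0492]
[ 0.59770328 -0.25727495  0.18367512] [-0.67238804  0.22140694  0.4612304 ]
```

View pics/t1.png

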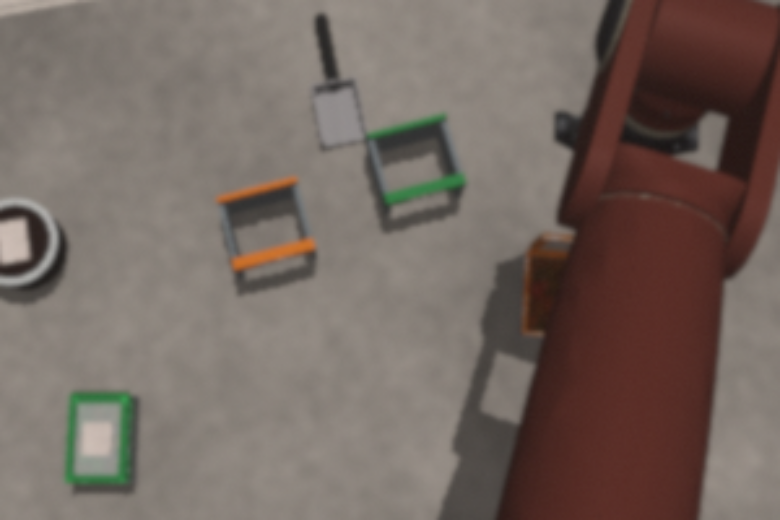

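The crop shows the green tub shut at (100,437) and in its old place. Both bays are in view at (265,225) and (415,160), and the gripper hovers beyond the orange lid.

>>> {"method": "servo_tool", "body": {"deltas": [[[0,0.0016,0.0058,-0.039,0],[0,0,0,-0.039,0],[0,-0.0195,0.0055,0,0],[0,-0.0195,0.0055,0,0],[0,-0.0125,0.0035,-0.0012,0],[0,-0.0125,0.0035,-0.0012,0],[0,-0.0114,0.0032,-0.0055,0],[0,-0.0114,0.0032,-0.0055,0]]]}}

```text
time: 9.35
tool_pos: [0.5117, -0.2217, 0.0931]
tool_rot: [0.0, 0.135, 0.991, -0.0]
contact_force: [-0.3, 0.4, -0.7]
gripper_width: -0.001
grasp_force: 0.2
```

>>> {"method": "servo_tool", "body": {"deltas": [[[0,-0.0089,0.0025,-0.0094,0],[0,-0.0089,0.0025,-0.0094,0],[0,-0.0043,0.0012,-0.0088,0],[0,-0.0043,0.0012,-0.0088,0],[0,-0.0019,0.0005,-0.0095,0],[0,-0.0019,0.0005,-0.0085,0],[0,0,0,-0.002,0],[0,0,0,-0.001,0]]]}}

```text
time: 10.15
tool_pos: [0.4818, -0.2139, 0.0374]
tool_rot: [-0.001, 0.135, 0.991, 0.0]
contact_force: [-8.6, 4.3, 17.9]
gripper_width: -0.002
grasp_force: 8.8
```

>>> {"method": "servo_tool", "body": {"deltas": [[[0,0,0,-0.001,0],[0,0,0,-0.001,0],[0,0,0,0,0],[0,0,0,0,0],[0,0,0,0,0],[0,0,0,0,0],[0,0,0,0,0],[0,0,0,0,0]]]}}

```text
time: 10.95
tool_pos: [0.4818, -0.2139, 0.0371]
tool_rot: [-0.002, 0.134, 0.991, 0.0]
contact_force: [-13.1, 7.0, 24.6]
gripper_width: 0.004
grasp_force: 12.0
```

>>> {"method": "servo_tool", "body": {"deltas": [[[0,0,0,0.02,0],[0,-0.0107,-0.0012,0.03,0],[100,0,0,0.03,0],[100,0,0,0,0],[100,0,0,0,0],[100,0,0,0,0],[100,0,0,0,0],[100,0,0,0,0]]]}}

```text
time: 11.75
tool_pos: [0.4705, -0.2146, 0.1124]
tool_rot: [-0.001, 0.135, 0.991, 0.001]
contact_force: [0.3, -0.3, 0.5]
gripper_width: 0.989
grasp_force: 0.0
```

Run:
```python
from h import *
f=grab('scene','s4.png');s=manip.state();p=s['tool_pos'];print(p,s['gripper_width'])
cv2.imwrite('pics/s4c.png',cv2.resize(cv2.cvtColor(f['pixels'],cv2.COLOR_RGB2BGR)[130:270,150:350],None,fx=4,fy=4))
X=f['xyz'];m=f['ok']&(X[...,2]>.036)&(X[...,2]<.052)&(abs(X[...,0]-.5)<.1)&(abs(X[...,1]+.2235)<.1)
q=X[m];print(len(q),q[:,2].min(),np.percentile(q[:,2],[50,95]),cv2.minAreaRect((q[:,:2]*1000).astype(np.float32)))
a=np.deg2rad(-15.7); e=np.array([np.cos(a),np.sin(a)]);g=np.array([-e[1],e[0]])
print('along',np.percentile(q[:,:2]@e,[1,50,99]),'ac',np.percentile(q[:,:2]@g,[1,50,99]))
r=X-p;mm=f['ok']&(abs(r[...,0])<.08)&(abs(r[...,1])<.08)&(X[...,2]>.06)
for z0 in np.arange(-.01,.09,.005):
    k=r[mm&(abs(r[...,2]-z0)<.0025)]
    if len(k)>1: print(z0.round(3),len(k),'al',np.percentile(k[:,:2]@e,[5,50,95]).round(4),'ac',np.percentile(k[:,:2]@g,[1,99]).round(4))
```

```text
[ 0.47059763 -0.21466033  0.11265607] 1.0010076703573878
630 0.03606756175706238 [0.04405647 0.0467324 ] ((503.6781311035156, -221.7076416015625), (65.77754211425781, 94.67322540283203), 73.7861328125)
along [0.49915851 0.55160607 0.59079991] ac [-0.10816136 -0.07576206 -0.04461606]
0.02 7 al [-0.0041  0.009   0.0113] ac [-0.0434  0.0497]
0.025 14 al [-0.0063  0.0085  0.013 ] ac [-0.05    0.0491]
0.03 28 al [-0.0049  0.0094  0.0131] ac [-0.0538  0.0543]
0.035 26 al [0.0016 0.0083 0.0132] ac [-0.0544  0.0569]
0.04 30 al [-0.0023  0.0085  0.0143] ac [-0.0528  0.0567]
0.045 29 al [-0.0027  0.0086  0.0135] ac [-0.0547  0.0565]
0.05 27 al [-0.0052  0.0083  0.0144] ac [-0.054   0.0565]
0.055 35 al [-0.006   0.0085  0.0137] ac [-0.0543  0.0562]
0.06 14 al [0.0024 0.0131 0.0156] ac [-0.0568  0.0562]
0.065 42 al [0.0075 0.0123 0.0156] ac [-0.0672  0.0708]
0.07 75 al [-0.0065  0.0119  0.0155] ac [-0.0704  0.0727]
0.075 86 al [-0.0076  0.0109  0.0154] ac [-0.0711  0.0744]
0.08 77 al [-0.0075  0.012   0.0189] ac [-0.0708  0.073 ]
0.085 113 al [-0.0099  0.0116  0.0189] ac [-0.0693  0.0732]
```

View pics/s4c.png

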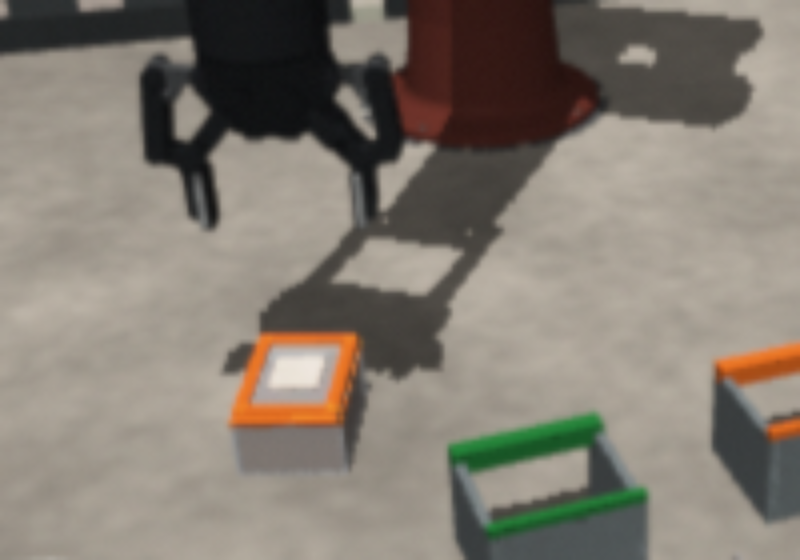

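The crop shows the orange lid lying flat, with the tub top at (300,375). The open fingers are at (205,225) and (365,225), behind and above the tub.

>>> {"method": "servo_tool", "body": {"deltas": [[[100,0,0,-0.04,0],[100,0,0,-0.04,0],[100,0,0,-0.022,0],[100,0,0,-0.011,0],[100,0,0,0,0],[60,0,0,0,0],[60,0,0,0,0],[60,0,0,0,0]]]}}

```text
time: 12.6
tool_pos: [0.4726, -0.2159, 0.0029]
tool_rot: [0.002, 0.135, 0.991, -0.001]
contact_force: [-0.6, 0.6, 2.4]
gripper_width: 0.757
grasp_force: 69.2
```

>>> {"method": "servo_tool", "body": {"deltas": [[[60,0,0,0,0],[60,0,0,0,0],[60,0,0,0,0],[60,0,0,0,0],[60,0,0,0,0],[60,0,0,0,0],[60,0,0,0,0],[60,0,0,0,0]]]}}

```text
time: 13.4
tool_pos: [0.4726, -0.2159, 0.0029]
tool_rot: [0.002, 0.135, 0.991, -0.001]
contact_force: [-0.0, 0.7, 7.4]
gripper_width: 0.765
grasp_force: 69.6
```

>>> {"method": "servo_tool", "body": {"deltas": [[[60,0.002,0.015,0.003,1.2],[60,0.0035,0.04,0,2.9],[60,0.0035,0.042,0,2.9],[60,0.0035,0.042,0,2.9],[60,0.0035,0.042,0,2.9],[60,0.0025,0.042,0,2.9],[60,0.002,0.034,0,2.6],[60,0.002,0.015,0,1.2]]]}}

```text
time: 14.2
tool_pos: [0.4921, 0.0601, 0.0032]
tool_rot: [-0.001, -0.038, 0.999, 0.0]
contact_force: [-0.5, -1.5, -3.2]
gripper_width: 0.76
grasp_force: 68.9
```

>>> {"method": "servo_tool", "body": {"deltas": [[[60,0,0,0,0],[60,0,0,0,0],[60,0,0,0,0],[60,0,0,0,0],[60,0,0,0,0],[60,0,0,0,0],[60,0,0,0,0],[60,0,0,0,0]]]}}

```text
time: 15.0
tool_pos: [0.4936, 0.0568, 0.0038]
tool_rot: [-0.0, -0.035, 0.999, -0.0]
contact_force: [0.2, 0.2, -3.9]
gripper_width: 0.763
grasp_force: 68.7
```

```bash
cat > bay.py <<'E'
from h import *
def look(bx,by,yaw=4.0,save=None,colour='o'):
  s=manip.state();print(s['tool_pos'],s['contact_force'],np.rad2deg(2*np.arctan2(s['tool_rot'][2],s['tool_rot'][1]))-180)
  a=np.deg2rad(yaw); e=np.array([np.cos(a),np.sin(a)]);g=np.array([-e[1],e[0]])
  for c in('scene','top'):
    f=grab(c,save and c+save);X=f['xyz'];d=X[...,:2]-[bx,by];A=d@e;G=d@g;h=f['hsv'];Z=X[...,2]
    def rect(m,n):
      q=np.stack([A[m],G[m]],-1)*1000
      if len(q)>4: r=cv2.minAreaRect(q.astype(np.float32));print(c,n,len(q),'A',np.percentile(q[:,0],[2,50,98]).round(1),'G',np.percentile(q[:,1],[2,50,98]).round(1),'rect',np.round(r[0],1),np.round(r[1],1),round(r[2],1))
    w=f['ok']&(abs(G)<.055)&(h[...,1]>100)
    rect(w&(A<-.01)&(A>-.22)&(Z>.041)&(Z<.051),'tubtop')
    rect(w&(abs(A+.034)<.02)&(Z>.061)&(Z<.075),'rail')
    rect(w&(abs(A-.038)<.015)&(Z>.061)&(Z<.075),'stop')
E
python3 -c "
from bay import *
look(.631,.066,save='5.png')"
```

```text
[0.49356726 0.05682156 0.00375128] [ 0.2005445   0.18009494 -3.91936438] 4.000381436824085
scene tubtop 177 A [-150.5 -107.2  -67.2] G [-30.9   0.5  33.5] rect [-91.5   2.1] [122.   70.7] 1.7
scene rail 138 A [-40.6 -31.9 -26.8] G [-43.3  -2.6  41.5] rect [-33.7  -1.2] [14.9 87.4] 0.3
scene stop 114 A [34.4 39.4 42.1] G [-43.8  -2.6  41.9] rect [38.1 -0.8] [ 9.8 88.2] 1.9
top rail 158 A [-40.7 -34.5 -28. ] G [-41.8   0.6  41.5] rect [-34.5  -0.5] [86.9 14.5] 89.3
top stop 83 A [34.3 37.5 41. ] G [-41.2   1.1  41.5] rect [37.6  0.8] [86.4  7.2] 89.8
```

>>> {"method": "servo_tool", "body": {"deltas": [[[60,0.01,0.0007,0,0],[60,0.012,0.0008,0,0],[60,0.012,0.0008,0,0],[60,0.012,0.0008,0,0],[60,0.012,0.0008,0,0],[60,0.01,0.0007,0,0],[60,0.01,0.0007,0,0],[60,0,0,0,0]]]}}

```text
time: 15.9
tool_pos: [0.5732, 0.0623, 0.0042]
tool_rot: [0.001, -0.035, 0.999, -0.0]
contact_force: [0.0, 0.3, -4.0]
gripper_width: 0.76
grasp_force: 68.7
```

>>> {"method": "servo_tool", "body": {"deltas": [[[100,0,0,0,0],[100,0,0,0,0],[100,0,0,0,0],[100,-0.02,-0.0014,0,0],[100,-0.02,-0.0014,0,0],[100,-0.015,-0.001,0.003,0],[0,0,0,0,0],[0,0,0,0,0]]]}}

```text
time: 16.7
tool_pos: [0.5173, 0.0585, 0.0074]
tool_rot: [0.001, -0.035, 0.999, -0.0]
contact_force: [-0.3, -0.1, 0.1]
gripper_width: 0.693
grasp_force: 0.0
```

>>> {"method": "servo_tool", "body": {"deltas": [[[0,0,0,0,0],[0,0,0,0,0],[0,0,0,0,0],[0,0,0,0,0],[0,0.01,0.0007,0,0],[0,0.01,0.0007,0,0],[0,0.007,0.0005,0,0],[0,0.005,0.0003,0,0]]]}}

```text
time: 17.5
tool_pos: [0.549, 0.0608, 0.0068]
tool_rot: [-0.001, -0.035, 0.999, 0.0]
contact_force: [-3.5, -1.0, 2.6]
gripper_width: -0.001
grasp_force: 1.6
```

```bash
python3 -c "
from bay import *
look(.631,.066)"
```

```text
[0.54896476 0.06075685 0.00675366] [-3.4554119  -0.99039737  2.5616098 ] 4.023834305532006
scene tubtop 57 A [-75.7 -28.5 -11. ] G [-28.2   2.2  31.8] rect [-44.5   3.8] [65.7 66.8] 88.9
scene rail 146 A [-40.8 -31.8 -27.2] G [-43.5  -3.   41.4] rect [-34.2  -0.8] [14.7 87.5] 0.6
scene stop 113 A [32.8 39.3 41.8] G [-43.8  -2.5  41.6] rect [37.7 -0.4] [87.4 12.4] 87.4
top stop 87 A [34.5 37.4 41. ] G [-40.2   1.2  41.5] rect [38.   0.7] [86.   7.1] 89.7
```

>>> {"method": "servo_tool", "body": {"deltas": [[[0,0.003,0.0002,0,0],[0,0.003,0.0002,0,0],[0,0.003,0.0002,0,0],[0,0.002,0.0001,0,0],[0,0.002,0.0001,0,0],[0,0.001,0.0001,0,0],[0,0,0,0,0],[0,0,0,0,0]]]}}

```text
time: 18.4
tool_pos: [0.5628, 0.0616, 0.0069]
tool_rot: [0.0, -0.035, 0.999, -0.0]
contact_force: [-0.6, -0.6, 0.6]
gripper_width: 0.002
grasp_force: 0.5
```

>>> {"method": "servo_tool", "body": {"deltas": [[[0,0.001,0.0001,0,0],[0,0.001,0.0001,0,0],[0,0.001,0,0,0],[0,0,0,0,0],[0,0,0,0,0],[0,0,0,0,0],[0,0,0,0,0],[0,0,0,0,0]]]}}

```text
time: 19.2
tool_pos: [0.5629, 0.0616, 0.0067]
tool_rot: [-0.004, -0.035, 0.999, -0.0]
contact_force: [-12.4, -1.0, 8.7]
gripper_width: 0.0
grasp_force: 5.9
```

>>> {"method": "servo_tool", "body": {"deltas": [[[0,-0.03,-0.002,0,0],[0,0,0,0.045,0],[0,0,0,0.04,0],[100,-0.0195,0.037,0,-2.5],[100,-0.0195,0.037,0,-2.5],[100,-0.0195,0.037,0,-2.5],[100,-0.0195,0.037,0,-2.5],[100,-0.0195,0.037,0,-2.5]]]}}

```text
time: 20.0
tool_pos: [0.4381, 0.2464, 0.0927]
tool_rot: [0.001, 0.075, 0.997, 0.001]
contact_force: [0.9, 0.3, 0.7]
gripper_width: 0.848
grasp_force: 0.0
```

>>> {"method": "servo_tool", "body": {"deltas": [[[100,-0.0195,0.037,0,-2.5],[100,0,0,0,0],[100,0,0,0,0],[100,0,0,0,0],[100,0,0,0,0],[100,0,0,0,0],[100,0,0,0,0],[100,0,0,0,0]]]}}

```text
time: 20.8
tool_pos: [0.4189, 0.2814, 0.0918]
tool_rot: [-0.0, 0.096, 0.995, -0.0]
contact_force: [0.1, 0.3, 0.0]
gripper_width: 0.996
grasp_force: 0.0
```

Run:
```python
from bay import *
look(.631,.066)
a=np.deg2rad(-10.9); e=np.array([np.cos(a),np.sin(a)]);g=np.array([-e[1],e[0]])
f=grab('scene');X=f['xyz'];m=f['ok']&(X[...,2]>.04)&(X[...,2]<.052)&(abs(X[...,0]-.446)<.08)&(abs(X[...,1]-.276)<.08)
q=X[m];print(len(q),cv2.minAreaRect((q[:,:2]*1000).astype(np.float32)))
print('along',np.percentile(q[:,:2]@e,[1,50,99]),'ac',np.percentile(q[:,:2]@g,[1,50,99]))
p=manip.state()['tool_pos'][:2];print(p@e,p@g)
```

```text
[0.41887544 0.28138636 0.09177269] [0.13113152 0.3273874  0.04263381] -11.032917181825383
scene tubtop 42 A [-37.7 -24.1 -10.8] G [-28.4  24.2  32.3] rect [-24.1   3.8] [64.5 31.3] 86.1
scene rail 147 A [-40.4 -31.4 -26.1] G [-42.7  -2.1  42.2] rect [-33.2  -0.3] [87.9 15.4] 89.0
scene stop 110 A [33.8 39.2 42.3] G [-43.7  -4.3  42.2] rect [37.7 -0.3] [ 9.5 88.1] 0.2
top tubtop 130 A [-54.3 -47.5 -11.1] G [-31.2   1.9  31.9] rect [-32.8   0.3] [64.6 45. ] 89.9
top rail 150 A [-40.4 -34.3 -28.1] G [-41.9  -0.1  41.1] rect [-34.   -0.5] [87.  13.3] 89.5
top stop 87 A [34.5 37.1 41.1] G [-41.2   0.3  41.6] rect [38.   0.7] [ 7.3 86.2] 0.1
344 ((447.67596435546875, 275.2485046386719), (64.48389434814453, 96.52837371826172), 78.7274398803711)
along [0.34084535 0.3942556  0.43479114] ac [0.32452315 0.3556173  0.38656568]
0.3578725454285334 0.3557587489761511
```

>>> {"method": "servo_tool", "body": {"deltas": [[[100,-0.003,0.0006,-0.035,0],[100,0,0,-0.035,0],[100,0,0,-0.018,0],[100,0,0,0,0],[60,0,0,0,0],[60,0,0,0,0],[60,0,0,0,0],[60,0,0,0,0]]]}}

```text
time: 21.75
tool_pos: [0.4169, 0.2831, 0.0056]
tool_rot: [0.001, 0.096, 0.995, 0.001]
contact_force: [-0.3, 0.2, 4.2]
gripper_width: 0.759
grasp_force: 70.1
```

>>> {"method": "servo_tool", "body": {"deltas": [[[60,0,-0.02,0.002,1.9],[60,0,-0.04,0,1.9],[60,0,-0.045,0,1.9],[60,0,-0.045,0,1.9],[60,0,-0.045,0,1.9],[60,0,-0.045,0,1.9],[60,0,-0.045,0,1.9],[60,0,-0.04,0,1.7]]]}}

```text
time: 22.55
tool_pos: [0.415, -0.0444, 0.0058]
tool_rot: [0.0, -0.035, 0.999, -0.0]
contact_force: [0.6, 0.4, -3.6]
gripper_width: 0.76
grasp_force: 69.3
```

>>> {"method": "servo_tool", "body": {"deltas": [[[60,0.01,-0.028,0,0],[60,0.018,-0.018,0,0],[60,0.022,-0.012,0,0],[60,0.022,-0.008,0,0],[60,0.022,-0.005,0,0],[60,0.015,-0.0016,0,0],[60,0.008,0,0,0],[60,0,0,0,0]]]}}

```text
time: 23.35
tool_pos: [0.533, -0.1151, 0.0057]
tool_rot: [-0.0, -0.035, 0.999, 0.0]
contact_force: [1.3, -0.5, -2.1]
gripper_width: 0.754
grasp_force: 69.3
```

```bash
python3 -c "
from bay import *
look(.6695,-.105)"
```

```text
[ 0.53299765 -0.11510635  0.00571086] [ 1.3263198  -0.54239815 -2.11461708] 4.037403681640939
scene tubtop 171 A [-150.8 -108.1  -68.2] G [-31.8  -0.6  30. ] rect [-110.2   -0. ] [63.4 87.8] 88.9
scene rail 181 A [-41.1 -31.8 -27. ] G [-43.2  -3.   39.2] rect [-34.3  -0.9] [16.7 86.3] 0.1
scene stop 138 A [34.4 39.  41.9] G [-42.   -1.7  40.5] rect [37.3  0.1] [10.1 86.6] 0.4
top rail 50 A [-39.8 -33.9 -28.6] G [-38.6  26.6  43.9] rect [-33.9   2.3] [10.9 83.2] 1.9
top stop 43 A [34.6 36.4 38.6] G [-34.3   4.4  39.3] rect [36.5  2.1] [ 4.9 78.7] 1.1
```

>>> {"method": "servo_tool", "body": {"deltas": [[[60,0.01,0.0007,0,0],[60,0.012,0.0008,0,0],[60,0.012,0.0008,0,0],[60,0.012,0.0008,0,0],[60,0.012,0.0008,0,0],[60,0.01,0.0007,0,0],[60,0.01,0.0007,0,0],[60,0,0,0,0]]]}}

```text
time: 24.25
tool_pos: [0.6121, -0.1099, 0.0059]
tool_rot: [0.001, -0.035, 0.999, -0.0]
contact_force: [0.9, 0.1, -4.0]
gripper_width: 0.755
grasp_force: 69.3
```

>>> {"method": "servo_tool", "body": {"deltas": [[[100,0,0,0,0],[100,0,0,0,0],[100,0,0,0,0],[100,-0.02,-0.0014,0,0],[100,-0.02,-0.0014,0,0],[100,-0.015,-0.001,0,0],[0,0,0,0,0],[0,0,0,0,0]]]}}

```text
time: 25.05
tool_pos: [0.5561, -0.1139, 0.0063]
tool_rot: [0.001, -0.035, 0.999, -0.0]
contact_force: [0.7, -0.1, 0.1]
gripper_width: 0.695
grasp_force: 0.0
```

>>> {"method": "servo_tool", "body": {"deltas": [[[0,0,0,0,0],[0,0,0,0,0],[0,0,0,0,0],[0,0,0,0,0],[0,0.01,0.0007,0,0],[0,0.01,0.0007,0,0],[0,0.007,0.0005,0,0],[0,0.005,0.0003,0,0]]]}}

```text
time: 25.85
tool_pos: [0.588, -0.1115, 0.0058]
tool_rot: [-0.001, -0.035, 0.999, -0.0]
contact_force: [-3.4, -1.0, 2.7]
gripper_width: 0.002
grasp_force: 1.6
```

>>> {"method": "servo_tool", "body": {"deltas": [[[0,0.003,0.0002,0,0],[0,0.003,0.0002,0,0],[0,0.003,0.0002,0,0],[0,0.002,0.0001,0,0],[0,0.002,0.0001,0,0],[0,0.001,0.0001,0,0],[0,0,0,0,0],[0,0,0,0,0]]]}}

```text
time: 26.65
tool_pos: [0.6015, -0.1106, 0.0056]
tool_rot: [-0.0, -0.035, 0.999, 0.0]
contact_force: [-2.1, 0.8, 0.1]
gripper_width: 0.001
grasp_force: 1.1
```

>>> {"method": "servo_tool", "body": {"deltas": [[[0,0.001,0.0001,0,0],[0,0.001,0.0001,0,0],[0,0.001,0.0001,0,0],[0,0.001,0,0,0],[0,0,0,0,0],[0,0,0,0,0],[0,0,0,0,0],[0,0,0,0,0]]]}}

```text
time: 27.45
tool_pos: [0.6013, -0.1105, 0.0057]
tool_rot: [-0.006, -0.035, 0.999, 0.0]
contact_force: [-19.0, -0.5, 13.3]
gripper_width: -0.001
grasp_force: 9.4
```

>>> {"method": "servo_tool", "body": {"deltas": [[[0,-0.01,-0.0007,0,0],[0,-0.03,-0.002,0,0],[0,-0.04,0,0.02,0],[0,-0.03,0,0.04,0],[0,0,-0.03,0.04,0],[0,0,-0.045,0,0],[0,0,-0.045,0,0],[0,0,-0.045,0,0]]]}}

```text
time: 28.25
tool_pos: [0.4965, -0.28, 0.1072]
tool_rot: [0.002, -0.035, 0.999, -0.001]
contact_force: [1.0, 0.7, -0.1]
gripper_width: -0.003
grasp_force: 0.0
```

```bash
python3 -c "
from bay import *
look(.6695,-.105,save='9.png');look(.631,.066)"
```

```text
[ 0.49647607 -0.2800226   0.10722676] [ 0.95829996  0.68560823 -0.13229262] 4.037502511097955
scene tubtop 48 A [-36.2 -22.1 -10.8] G [-31.7  -1.7  29.6] rect [-23.4  -0.5] [25.9 62.5] 0.2
scene rail 190 A [-41.1 -31.8 -26.9] G [-42.9  -2.4  40.2] rect [-34.2  -0.7] [86.4 16.9] 87.3
scene stop 135 A [33.6 39.2 41.9] G [-42.2  -0.9  40.3] rect [37.8 -0.5] [12.5 85.8] 4.4
top tubtop 60 A [-52.9 -48.7 -11.8] G [-30.5  -0.1  29.8] rect [-32.8  -0.4] [41.7 61.4] 0.5
top rail 111 A [-40.  -34.2 -28. ] G [-38.2   1.5  42.8] rect [-34.1   2.1] [12.  84.1] 1.2
top stop 46 A [34.7 35.9 38.5] G [-34.6   1.2  39.3] rect [36.9  2.5] [78.8  4.3] 89.8
[ 0.49629958 -0.28307153  0.10715673] [0.17751522 0.54957224 0.41564198] 3.729866114289649
scene tubtop 42 A [-34.7 -24.4 -10.5] G [-29.4  23.   36.6] rect [-22.8   3.6] [24.6 67.2] 0.1
scene rail 143 A [-40.8 -31.8 -26.9] G [-43.9  -2.1  42. ] rect [-33.9  -0.4] [88.  15.5] 88.2
scene stop 109 A [34.6 39.5 42. ] G [-43.7  -2.8  40.2] rect [38.3 -1.1] [87.1  8.3] 89.7
top tubtop 127 A [-54.9 -47.7 -11.4] G [-32.1  -2.3  30.2] rect [-33.   -0.5] [64.6 44.7] 89.4
top rail 151 A [-40.2 -34.4 -28.3] G [-41.9   0.3  40.7] rect [-34.5  -0.6] [86.8 13.2] 89.3
top stop 85 A [34.6 37.3 40.6] G [-40.3   0.4  41.7] rect [37.6  0.7] [86.   6.9] 89.3
```

View pics/scene9.png

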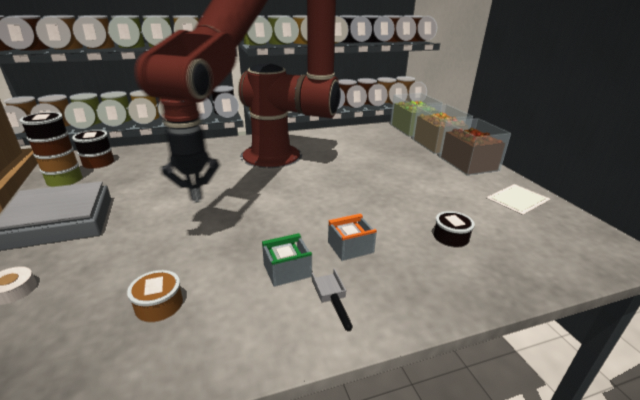

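The shut green tub sits in its bay at (287,255) and the shut orange tub in its bay at (351,235). The round tubs at (156,293) and (454,228) and the scoop at (332,297) haven't moved, and the gripper stands clear.

```bash
python3 -c "
from plant import manip
print(manip.job_done())"
```

```text
the job is handed in; nothing more can be done
None
```

Both lids were folded shut on the counter first, then each tub was slid under its own-colour rail to the back stop; the job is handed in at about 28 s, with the round tubs and scoop not moved.

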